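Close up the tool case

ROBOT

A 7-joint arm with a two-finger parallel gripper is mounted at the origin on the work surface. World frame = base frame: x ahead of the robot, y to its left, z up, the work surface at z = 0. Lengths are in m, angles in degrees, forces in N, time in s.
With the tool pointing down it reaches from about 0.4 to 0.875 m from the base axis. Payload 4.4 kg.
Tool frame: the origin (TCP) lies at the very end of the fingers, on their centre line; the grasp point (between the pads) lies 19 mm behind it; z points along the fingers, y is the line along which they close (so a half turn about z gives the same grasp; the last joint's range is limited). The gripper opens to 85 mm and grips with 20 to 120 N. Pads are 22 mm wide; open, the fingers measure 114 mm over their backs; the gripper's body (76 mm by 85 mm) begins 54 mm behind the grasp point. The pads swing forward as they close: fully open they stand 13 mm farther back than shut.
Start: joints at [68.709, 36.005, 2.206, 86.941, -1.547, 57.084, -1.146], TCP at [0.196, -0.62, 0.231] pointing down, gripper open.
Joint ranges: [-175.42, 175.42], [-21.48, 121.26], [-71.46, 75.88], [10.55, 141.38], [-63.04, 243.04], [13.31, 113.54], [-168.57, 168.57]. Speed limits (degrees/s): [147.25, 147.25, 180, 180, 180, 180, 180].

INTERFACE

Orientations are given as a 3x3 rotation matrix whose columns are the frame's x, y, z axes.
In Python, from rig import manip gives the robot as it stands.
- The arm moves only by the tool step_arm, never from a script. Its arguments are lists of equal length, an entry for each row: "offset": the shift along the tool's x, y, z in mm, a list of three; "twist": the turn about the tool's z in degrees. In form: {"offset": [[dx, dy, dz], ...], "twist": [twist, ...]}. A call has 1 to 20 rows; each row shifts and turns the commanded pose from where the row before left it, along the tool's axes as they then stand; what a row does not reach is not made up. A row lasts 1/10 s, in which the tool goes at most 50 mm and 8.59 degrees, less where a joint would pass 70% of its speed; a pose out of reach is approached as far as the arm can. A call is refused whole if a number of a shift passes 50 or a number of a turn 8.59, either way. A call with a gripper value outside its range is refused whole. "jaw" is the finger opening in mm, from 0 to 85.4, set as the call begins (left out, the last holds). The fingers move at their own pace and stop on an object; the grip force is fixed at half the most. Time passes only in rows, so rows that do not move let the fingers close. It gives the time, the measured TCP pose, the force, the opening and the grip force at its end, in the units of the state.
- manip.observe(): the state, without advancing time (a new reading comes with each control period).
- manip.camera(name): name is "side" or "top"; returns a dict with "color" (420x560x3 uint8, red, green, blue), "vertical_fov" (degrees; the focal length in pixels is half the picture's height over the tangent of half this angle, whatever the lens; pixels are square), "cx", "cy" (the principal point, pixels), "k1" (the pictures are not rectified: a ray, as slopes to the right and down, at radius r is drawn at 1 + k1 r^2 times it, then the intrinsics apply), "R" (3x3) and "t" (3): a world point X has camera coordinates R X + t. Camera axes: x right, y down, z forward; pixel columns grow to the right and rows downward; lengths in m; the calibration is good to about 2 mm. A picture is of the moment at which its call begins. There is no depth.
- manip.sign_off(): hands the job in; it is judged then, once.
The state is a dict: "clock": time; "joints": joint angles; "qd": joint speeds; "joint_torque": joint torques, N m; "ee_pos": TCP position; "orientation": TCP orientation; "force": force on the tool from outside, world axes, zero at the start; "ft_torque": the same for the moment, N m; "gripper_width": finger opening in m; "finger_force": force on a finger pad.
Only numpy, scipy, OpenCV 4.12 (cv2) and the standard library are available. Lean on these libraries where they do the work, as an engineer would, in place of code of your own. Each camera call takes 0.05 s, during which the arm holds its last target. There are 200 camera calls.

TASK

Close up the open tool case on the bench: first push the upright inner flap all the way down flat over the row of sockets while the lid still stands open, then swing the lid over it and press it fully shut. Do it all by pushing with the fingertips or the outside of the fingers: do not take the flap or the lid between the fingers, and leave the other things in and around the case where they are.

Things in the scene. Friction and masses are not known exactly. Their poses are not given: they have to be found in the camera images.
- case: blue plastic tool case, fixed on the bench: 300 mm along its x, 240 along its y, rim 80 high, walls 5. Origin: centre of underside, z up. At zero yaw x points away from the robot, y to the left. Lid hinged along the +y side; inner flap along the -y side, where latches and a handle (25 mm proud, 45 high) are. Sockets stand in the -y half, under the flap's place; the +y half is open.
- case_lid (a joint): lid angle, rad: 0 = shut on the rim, pi/2 = straight up, up to 2.0 = leaning back over the +y side. Stiff hinge: it stays where it is left and must be pushed all the way down (1 to 6 N at the free edge). Lid: 306 mm along the hinge, 246 mm from hinge to free edge, 24 mm thick. Shut, its top is 105 mm above the bench.
- lid_hinge (a point): point on the lid's hinge line, half-way along it: 120 mm to the case's +y side of its centre, 81 mm above the bench; axes as the case's. The hinge line lies in the plane of the lid's underside; the outer face (top when shut) is 24 mm from that plane, with ribs 2.5 mm proud that are look only.
- lid_panel (a point): centre of the lid panel, in mid thickness (moves with the lid): 122 mm from the hinge line. Its axes: x along the hinge, y from the free edge towards the hinge, z out of the outer face. At lid angle 0 they are the case's axes.
- case_flap (a joint): angle of the inner flap, rad: 0 = flat over the sockets on its stop, pi/2 = straight up, up to 1.85 = leaning out over the handle side. Folds down towards the case's +y. Stiff hinge: stays where it is left (0.5 to 1.5 N at its edge moves it). Grey plate, 284 mm along the hinge, 110 mm from hinge to free edge, 5 mm thick. Flat, its top is 70 mm above the bench, 10 below the rim.
- flap_hinge (a point): point on the flap's hinge line, half-way along it: 110 mm to the case's -y side of its centre, 65 mm above the bench; axes as the case's. The hinge line lies in the plane of the flap's underside (underside when flat).
- flap_panel (a point): centre of the flap plate, in mid thickness (moves with the flap): 55 mm from the hinge line. Its axes: x along the hinge, y from the hinge towards the free edge, z out of the face that is on top when flat (the outer face, towards the handle side, when upright). At flap angle 0 they are the case's axes.
- screwdriver: loose screwdriver, 190 mm long, lying along its x on the floor of the case's open compartment; leave it. Origin on its underside.
- tape: loose roll of white tape, 52 mm across, 20 mm high, lying in the case's open compartment; leave it. Origin at the centre of its underside.
- wrench: loose steel wrench, 170 mm long, lying along its x on the bench beside the case's handle side; leave it. Origin on its underside.
- jar: loose jar, 56 mm across, 80 mm high, standing on the bench beside the handle side; leave it. Origin at the centre of its underside.
- discs: loose stack of white discs, 110 mm across, 24 mm high, lying on the bench behind the lid side; leave it. Origin at the centre of its underside.
- bottle: loose white bottle, 70 mm across, 190 mm high, standing on the left part of the bench; leave it. Origin at the centre of its underside.
- can: loose steel can, 66 mm across, 160 mm high, standing on the left part of the bench; leave it. Origin at the centre of its underside.

How it is judged (in metres and radians):
On the way, in this order (a step that is already met when the one before it is completed fails the run):
1. the flap is folded down flat while the lid still stands open (value of joint case_flap below 0.06 rad and value of joint case_lid above 1.2 rad), for 0.2 s.
2. the lid is swung shut over it (value of joint case_lid below 0.04 rad and value of joint case_flap below 0.06 rad), for 0.2 s.
At the end, for the whole second after the job is handed in: The flap lies flat (within 0.06 rad, 6 mm at its edge), the lid is shut on the rim (within 0.04 rad, 10 mm at its free edge) and at rest, and all loose things are within 30 mm of where they were (all of step 2 and velocity of joint case_lid between -0.05 and 0.05 rad/s and distance of each of screwdriver, tape, wrench, jar, discs, bottle, can from where it was at the start of the episode below 0.03 m); the robot touches nothing.
It fails at once if the lid is swung in (below 1.2 rad) while the flap is not yet down (value of joint case_lid below 1.2 rad and value of joint case_flap above 0.06 rad).
It fails at once if the lid is taken between the fingers (x of the grasp point in the frame of lid_panel between -0.15 and 0.15 m and y of the grasp point in the frame of lid_panel between -0.12 and 0.12 m and z of the grasp point in the frame of lid_panel between -0.01 and 0.01 m).
It fails at once if the flap is taken between the fingers (x of the grasp point in the frame of flap_panel between -0.142 and 0.142 m and y of the grasp point in the frame of flap_panel between -0.055 and 0.055 m and z of the grasp point in the frame of flap_panel between -0.0025 and 0.0025 m).
It fails at once if a loose thing is lifted, carried or pushed away (more than 30 mm) (distance of any of screwdriver, tape, wrench, jar, discs, bottle, can from where it was at the start of the episode above 0.03 m).
It also fails if it takes over 58 s, if anything falls off the work surface, if the arm or the gripper's body presses on something with over 40 N, if the wrist force passes 120 N, or if a joint passes its speed limit or range.

## Working session

There is one attempt and no reset: what is moved stays moved. The work goes in short steps, Python scripts to look and compute and a tool call to move; the robot and the scene stay as the last step left them, time stands still between calls to the robot, and variables do not carry over. Pictures are saved under pics/ and viewed, at most 10 in all, crops included, and the job is handed in when it is done.

Besides the shell and the picture viewer there is one more tool, called as name([rows], argument=value, ...), one row to a line, values as JSON. step_arm: Moves the arm, as the interface text tells. Its arguments: {"type":"object","properties":{"offset":{"type":"array"},"twist":{"type":"array"},"jaw":{"type":"number"}},"required":["offset","twist"]}

```bash
mkdir -p pics; ls; cat > h.py <<'E'
import numpy as np, cv2
from rig import manip
def cam(n,save=None):
    c=manip.camera(n); 
    if save: cv2.imwrite('pics/'+save,c['color'][:,:,::-1])
    c['f']=210/np.tan(np.radians(c['vertical_fov'])/2); c['R']=np.array(c['R']);c['t']=np.array(c['t']); return c
def proj(c,X):
    p=np.atleast_2d(X)@c['R'].T+c['t']; s=p[:,:2]/p[:,2:]; s=s*(1+c['k1']*(s**2).sum(1,keepdims=True))
    return s*c['f']+[c['cx'],c['cy']]
def ray(c,uv):
    d=(np.atleast_2d(uv)-[c['cx'],c['cy']])/c['f']; s=d.copy()
    for _ in range(20): s=d/(1+c['k1']*(s**2).sum(1,keepdims=True))
    return -c['R'].T@c['t'], np.c_[s,np.ones(len(s))]@c['R']
def onz(c,uv,z):
    o,d=ray(c,uv); return o+d*((z-o[2])/d[:,2:])
E
python3 - <<'E'
from h import *
for n in('top','side'):
    c=cam(n,n+'0.png'); print(n,c['f'],c['cx'],c['cy'],c['k1'],ray(c,[[280,210]]))
s=manip.observe(); print(s)
E
```

```text
pics
top 399.3016244660252 280.6426096025072 212.05101662147808 -0.00993474182686323 (array([0.45190326, 0.05453645, 0.96943532]), array([[ 0.1472653 ,  0.00209016, -0.98910947]]))
side 443.4699068710021 282.9692952569795 207.3766981413738 -0.06563571219446258 (array([0.04235514, 0.2011881 , 0.94955978]), array([[ 0.52883111, -0.14341489, -0.83657017]]))
{'clock': 0.1, 'joints': array([68.70837994, 36.05402608,  2.20151731, 86.99095441, -1.54749662,
       57.08412013, -1.14792175]), 'qd': array([-0.09107878, -0.05827493, -0.01049705, -0.15708119,  0.00707626,
       -0.04889748,  0.00878597]), 'joint_torque': array([ 3.59370257e-03, -5.64533830e+01,  1.23081062e+00, -1.93972260e+01,
        1.13515250e-02,  5.40580106e-03, -3.31673027e-05]), 'ee_pos': array([ 0.19556359, -0.61928575,  0.23047221]), 'orientation': array([[ 9.53610693e-01,  3.01042148e-01, -5.21248242e-04],
       [ 3.01042599e-01, -9.53609255e-01,  1.65608076e-03],
       [ 1.48296303e-06, -1.73617425e-03, -9.99998493e-01]]), 'force': array([-0.05047128, -0.56763956,  0.5176736 ]), 'ft_torque': array([ 0.0247013 , -0.03908344,  0.01518441]), 'finger_force': 0.0, 'gripper_width': 0.08511272505634047}
```

View pics/top0.png

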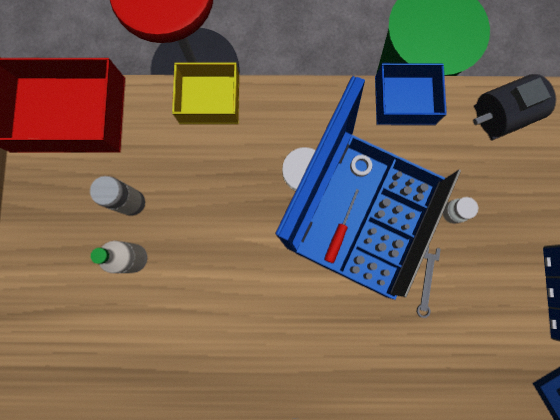

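View pics/side0.png

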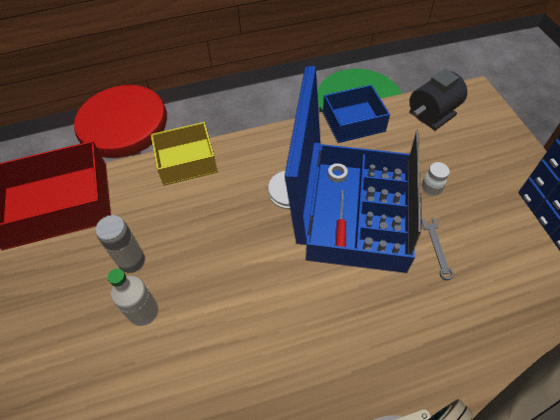

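The top view shows the case with its rim corners near (393,298), (445,178) and (297,249). The lid's upper edge is at about (285,235)-(360,80), and the flap stands upright at about (405,296)-(458,171). In the side view the lid's free edge runs from about (293,180) to (312,70), and the flap's top is near (416,132). I'll zoom in for exact corners.

```bash
python3 - <<'E'
import cv2,numpy as np
a=cv2.imread('pics/top0.png')[70:310,265:475]; b=cv2.imread('pics/side0.png')[60:290,275:465]
a=cv2.resize(a,None,fx=2.5,fy=2.5,interpolation=cv2.INTER_CUBIC)[:, :]
for n,i,o in(('za',cv2.imread('pics/top0.png')[70:310,260:480],(260,70)),('zb',cv2.imread('pics/side0.png')[60:290,270:470],(270,60))):
    z=cv2.resize(i,None,fx=2.5,fy=2.5,interpolation=cv2.INTER_CUBIC); z=np.clip(z.astype(float)*1.6,0,255).astype(np.uint8)
    for k in range(0,i.shape[1],20): cv2.putText(z,str(o[0]+k),(int(k*2.5),8),0,.32,(0,255,255)); cv2.line(z,(int(k*2.5),0),(int(k*2.5),z.shape[0]),(200,200,200),1) if k%40==0 else 0
    for k in range(0,i.shape[0],20): cv2.putText(z,str(o[1]+k),(0,int(k*2.5)+4),0,.32,(0,255,255)); cv2.line(z,(0,int(k*2.5)),(z.shape[1],int(k*2.5)),(200,200,200),1) if k%40==0 else 0
    cv2.imwrite(f'pics/{n}.png',z)
E
```

```text
(no output)
```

View pics/za.png

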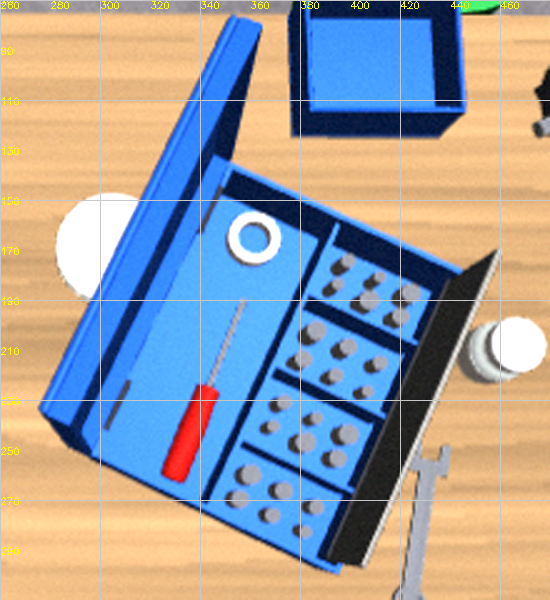

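View pics/zb.png

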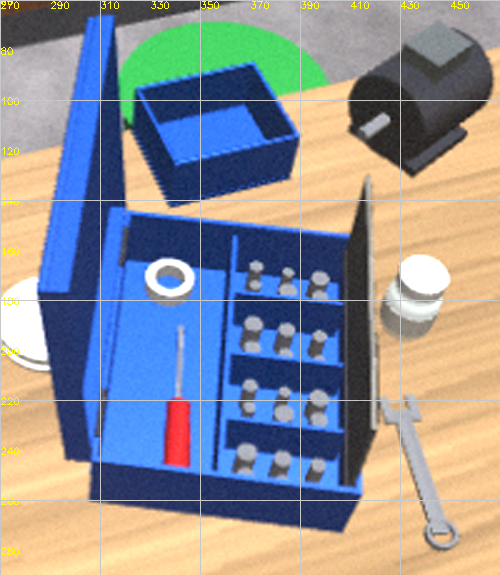

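The zooms give usable corners, converted to full-picture pixels in the fit below. Next I fit the case pose and the two joint angles.

```bash
cat >> h.py <<'E'
def case2w(q,P):
    c,s=np.cos(q[2]),np.sin(q[2]); return np.atleast_2d(P)@np.array([[c,-s,0],[s,c,0],[0,0,1]]).T+[q[0],q[1],0]
def lid(a,x,r,h): return [x,.12-r*np.cos(a)+h*np.sin(a),.081+r*np.sin(a)+h*np.cos(a)]
def flap(a,x,r,h): return [x,-.11+r*np.cos(a)-h*np.sin(a),.065+r*np.sin(a)+h*np.cos(a)]
E
cat > fit.py <<'E'
from h import *
from scipy.optimize import least_squares
T=cam('top');S=cam('side')
def pts(q):
    l,f=q[3],q[4]
    top=[[-.15,-.12,.08],lid(l,-.153,.246,.024),lid(l,.153,.246,.024),lid(l,.153,.246,0),flap(f,-.142,.11,.005),flap(f,.142,.11,.005),[.15,-.12,.08]]
    sd=[[-.15,.12,.08],[-.15,-.12,.08],[-.15,-.12,0],[-.15,.12,0],lid(l,-.153,.246,.024),lid(l,-.153,.246,0),lid(l,.153,.246,.024),lid(l,.153,.246,0),flap(f,.142,.11,.0025)]
    return top,sd
mt=np.array([[395.2,299.2],[275.2,233.2],[352.8,76],[364.8,81.2],[404.8,296.8],[459.2,170],[444.8,178.8]])
ms=np.array([[306.8,245.2],[414,257.2],[407.2,272.8],[306,260.8],[285.2,176],[298,176],[306,66.8],[316,66.8],[417.2,130]])
def res(q):
    t,s=pts(q); return np.r_[proj(T,case2w(q,t))-mt,proj(S,case2w(q,s))-ms].ravel()
r=least_squares(res,[.5,-.1,-.4,1.6,1.6],loss='soft_l1')
print(r.x,np.degrees(r.x[2])); print(res(r.x).reshape(-1,2).round(1).tolist())
q=r.x
print('flap edge',case2w(q,[flap(q[4],x,.11,.005) for x in(-.142,0,.142)]).round(3).tolist())
print('lid edge',case2w(q,[lid(q[3],x,.246,.024) for x in(-.153,0,.153)]).round(3).tolist())
for n,u,z in(('jar',[466,206],.08),('can',[104,190],.16),('bottle',[99,256],.19),('disc',[304,168],.02)): print(n,onz(T,[u],z).round(3))
np.save('q.npy',q)
E
python3 fit.py
```

```text
[ 0.57232051 -0.15083281 -0.44292464  1.65797753  1.51552573] -25.377712664177984
[[-0.4, 1.3], [-0.4, 3.1], [-0.9, -0.0], [0.1, -0.1], [0.2, 1.2], [0.1, 0.0], [1.9, 0.5], [-0.4, -1.5], [0.9, -0.3], [-0.4, -0.2], [-0.7, -0.8], [-0.0, -0.4], [0.6, 0.4], [-0.6, -1.9], [0.5, -1.7], [-0.9, -0.8]]
flap edge [[0.397, -0.188, 0.175], [0.526, -0.249, 0.175], [0.654, -0.31, 0.175]]
lid edge [[0.505, 0.064, 0.324], [0.643, -0.001, 0.324], [0.781, -0.067, 0.324]]
jar [[ 0.595 -0.364  0.08 ]]
can [[0.613 0.42  0.16 ]]
bottle [[0.476 0.408 0.19 ]]
disc [[ 0.697 -0.002  0.02 ]]
```

step_arm([
  [0,0,0],
  [0,0,0],
  [0,0,0],
  [0,0,0],
  [0,0,0],
  [0,0,0],
  [0,0,0],
], twist=[8.58,8.58,8.58,8.58,8.5,0,0], jaw=0)

```text
clock: 0.9
ee_pos: [0.1959, -0.6197, 0.2311]
orientation: [[0.906, -0.424, -0.0], [-0.424, -0.906, 0.0], [-0.0, -0.0, -1.0]]
force: [1.3, 0.5, -0.2]
gripper_width: 0.0002
finger_force: 0.0
```

```bash
cat > go.py <<'E'
# tool offsets (mm) to a target in case coordinates; path = successive deltas
from h import *
q=np.load('q.npy'); c,s=np.cos(q[2]),np.sin(q[2]); C=np.array([[c,-s,0],[s,c,0],[0,0,1]])
def here():
    s=manip.observe(); R=np.array(s['orientation']); p=np.array(s['ee_pos'])
    print('t',s['clock'],'case pos',((p-[q[0],q[1],0])@C*1000).round(1),'F',(s['force']@C).round(2),'w',round(s['gripper_width'],4)); return p,R
def path(P):
    p,R=here(); W=np.vstack([p,case2w(q,P)]); return (np.diff(W,axis=0)@R*1000).round(1)
def tcpflap(a,r=.085,x=0): y=flap(a,x,r,.005); return [x,y[1]-.0145,y[2]]
def tcplid(a,r=.22,x=0): y=lid(a,x,r,.024); return [x,y[1]+.0145,y[2]]
E
python3 - <<'E'
from go import *
print(path([[0,-.155,.16]]+[tcpflap(a) for a in np.r_[1.5:0:13j]]).tolist())
E
```

```text
t 0.9 case pos [-139.2 -584.9  231.1] F [ 0.94  0.97 -0.23] w 0.0002
[[141.4, -429.2, 71.1], [0.2, -31.5, 9.9], [0.1, -10.6, 0.8], [0.1, -10.4, 2.1], [0.1, -10.1, 3.4], [0.1, -9.6, 4.6], [0.0, -8.9, 5.8], [0.0, -8.1, 6.9], [0.0, -7.2, 7.8], [0.0, -6.2, 8.7], [0.0, -5.1, 9.4], [0.0, -3.9, 9.9], [0.0, -2.6, 10.3], [0.0, -1.3, 10.6]]
```

step_arm([
  [10,-30,5],
  [10,-30,5],
  [10,-30,5],
  [10,-30,5],
  [10,-30,5],
  [10,-30,5],
  [10,-30,5],
  [10,-30,5],
  [10,-30,5],
  [10,-30,5],
  [10,-30,5],
  [10,-30,5],
  [10,-30,5],
  [10,-30,5],
  [0,-9,0],
  [0,0,0],
  [0,0,0],
], twist=[0,0,0,0,0,0,0,0,0,0,0,0,0,0,0,0,0])

```text
clock: 2.6
ee_pos: [0.5046, -0.2932, 0.1616]
orientation: [[0.904, -0.428, -0.0], [-0.428, -0.904, -0.001], [0.0, 0.001, -1.0]]
force: [0.4, -0.1, 0.5]
gripper_width: -0.0001
finger_force: 0.0
```

```bash
python3 - <<'E'
from go import *
cam('side','side1.png'); print(path([tcpflap(a) for a in np.r_[1.5:0:16j]]).tolist())
E
```

```text
t 2.65 case pos [-1.000e-01 -1.582e+02  1.617e+02] F [ 0.12 -0.26 -0.56] w 0.0
[[0.1, -34.8, 11.5], [-0.0, -8.5, 0.5], [-0.0, -8.4, 1.4], [-0.0, -8.2, 2.2], [-0.0, -8.0, 3.0], [-0.0, -7.6, 3.8], [-0.0, -7.2, 4.5], [-0.0, -6.7, 5.2], [-0.0, -6.2, 5.9], [-0.0, -5.5, 6.5], [-0.0, -4.9, 7.0], [-0.0, -4.2, 7.4], [-0.0, -3.4, 7.8], [-0.0, -2.6, 8.1], [-0.0, -1.8, 8.3], [-0.0, -0.9, 8.5]]
```

View pics/side1.png

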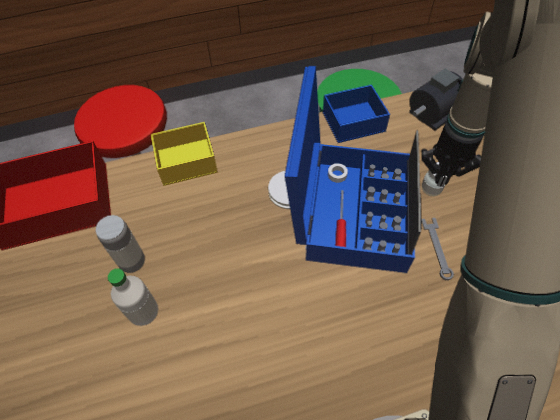

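The closed gripper is outside the flap at about (440,165), with nothing disturbed. Now I push the flap.

step_arm([
  [0,-12,4],
  [0,-12,4],
  [0,-10,3],
  [0,-8.5,0.5],
  [0,-8.4,1.4],
  [0,-8.2,2.2],
  [0,-8,3],
  [0,-7.6,3.8],
  [0,-7.2,4.5],
  [0,-6.7,5.2],
  [0,-6.2,5.9],
  [0,-5.5,6.5],
  [0,-4.9,7],
  [0,-4.2,7.4],
], twist=[0,0,0,0,0,0,0,0,0,0,0,0,0,0])

```text
clock: 4.05
ee_pos: [0.5527, -0.1924, 0.1023]
orientation: [[0.904, -0.427, 0.0], [-0.427, -0.904, 0.0], [0.0, -0.0, -1.0]]
force: [1.3, -0.1, 1.3]
gripper_width: -0.0002
finger_force: 0.5
```

step_arm([
  [0,-3.4,7.8],
  [0,-2.6,8],
  [0,-1.8,8],
  [0,-1,8],
  [0,0,2],
  [0,0,2],
  [0,0,0],
], twist=[0,0,0,0,0,0,0])

```text
clock: 4.75
ee_pos: [0.5563, -0.1847, 0.0697]
orientation: [[0.904, -0.428, 0.001], [-0.428, -0.904, 0.001], [0.0, -0.002, -1.0]]
force: [-5.2, 3.2, 24.5]
gripper_width: 0.0
finger_force: 12.5
```

```bash
python3 - <<'E'
from go import *
here(); cam('top','top2.png')
E
```

```text
t 4.75 case pos [  0.1 -37.5  69.7] F [-6.09  0.64 24.46] w 0.0
```

View pics/top2.png

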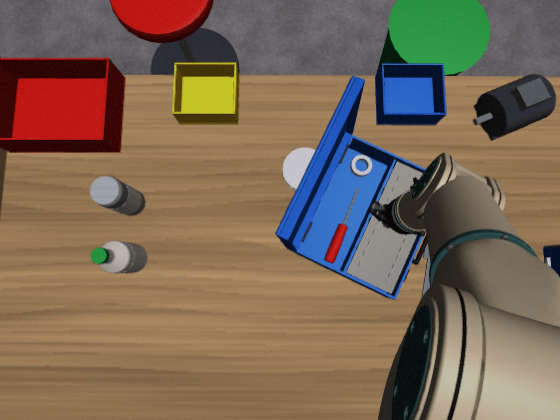

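The flap is flat: the grey plate fills the socket half around (390,230), and contact force is 24 N on its stop. The lid is still open. Next I lift and go over the lid.

step_arm([
  [0,0,-20],
  [0,0,-30],
  [0,0,-30],
  [0,0,-30],
  [0,0,-30],
  [0,0,-30],
  [0,0,-30],
  [0,0,-30],
  [0,0,-30],
  [0,0,-30],
  [0,0,-30],
  [0,0,0],
  [0,0,0],
], twist=[0,0,0,0,0,0,0,0,0,0,0,0,0])

```text
clock: 6.1
ee_pos: [0.5559, -0.1852, 0.3869]
orientation: [[0.904, -0.428, 0.0], [-0.428, -0.904, -0.0], [0.0, 0.0, -1.0]]
force: [0.3, -0.1, -0.5]
gripper_width: 0.0002
finger_force: 0.0
```

```bash
python3 - <<'E'
from go import *
print(path([[0,.22,.385]]))
E
```

```text
t 6.1 case pos [-1.000e-01 -3.810e+01  3.869e+02] F [ 0.33  0.08 -0.52] w 0.0002
[[   0.3 -258.1    1.9]]
```

step_arm([
  [0,-25,0],
  [0,-25,0],
  [0,-25,0],
  [0,-25,0],
  [0,-25,0],
  [0,-25,0],
  [0,-25,0],
  [0,-25,0],
  [0,-25,0],
  [0,-25,0],
  [0,-8,0],
  [0,0,0],
  [0,0,0],
], twist=[0,0,0,0,0,0,0,0,0,0,0,0,0])

```text
clock: 7.4
ee_pos: [0.6658, 0.0465, 0.3863]
orientation: [[0.903, -0.429, -0.002], [-0.429, -0.903, -0.002], [-0.001, 0.002, -1.0]]
force: [0.8, 0.3, 1.0]
gripper_width: 0.0001
finger_force: 0.0
```

```bash
python3 - <<'E'
from go import *
cam('side','side3.png')
print(path([[0,.22,.286]]+[tcplid(a,.21) for a in np.r_[1.658:0:28j]]).tolist())
E
```

```text
t 7.45 case pos [1.000e-01 2.180e+02 3.868e+02] F [0.28 0.06 0.3 ] w -0.0001
[[-0.1, -2.2, 100.8], [0.0, 43.3, -2.0], [0.0, 12.8, -2.2], [0.0, 12.9, -1.4], [0.0, 13.0, -0.6], [0.0, 13.0, 0.2], [0.0, 12.9, 1.0], [0.0, 12.9, 1.8], [0.0, 12.7, 2.6], [0.0, 12.5, 3.4], [0.0, 12.3, 4.1], [0.0, 12.0, 4.9], [0.0, 11.7, 5.6], [0.0, 11.3, 6.3], [0.0, 10.9, 7.0], [0.0, 10.5, 7.6], [0.0, 10.0, 8.3], [0.0, 9.5, 8.9], [0.0, 8.9, 9.4], [0.0, 8.3, 10.0], [0.0, 7.7, 10.5], [0.0, 7.0, 10.9], [0.0, 6.3, 11.3], [0.0, 5.6, 11.7], [0.0, 4.9, 12.0], [0.0, 4.2, 12.3], [0.0, 3.4, 12.5], [0.0, 2.6, 12.7], [0.0, 1.8, 12.8]]
```

View pics/side3.png

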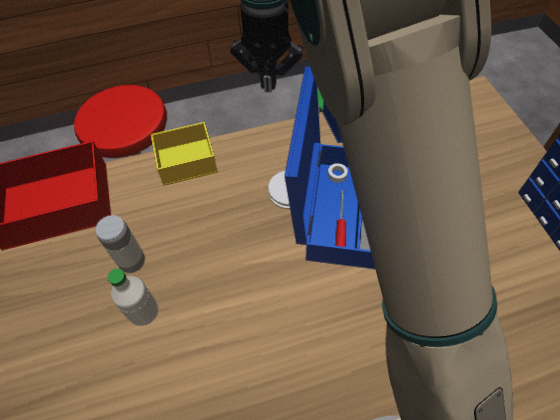

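The fingertip at (268,85) is behind the lid's top edge (300,70), and the arm is well above the lid. Next I lower it behind the lid.

step_arm([
  [0,0,15],
  [0,0,20],
  [0,0,20],
  [0,0,20],
  [0,0,16],
  [0,0,0],
  [0,0,0],
], twist=[0,0,0,0,0,0,0])

```text
clock: 8.15
ee_pos: [0.6664, 0.047, 0.2967]
orientation: [[0.903, -0.429, 0.0], [-0.429, -0.903, -0.001], [0.001, 0.0, -1.0]]
force: [1.0, -0.0, 0.3]
gripper_width: -0.0002
finger_force: 0.0
```

```bash
python3 - <<'E'
from go import *
cam('top','top4.png')
print(path([tcplid(a,.218) for a in np.r_[1.658:0:28j]]).tolist())
E
```

```text
t 8.2 case pos [  0.5 219.5 297.4] F [-0.57  0.11  0.32] w 0.0002
[[-0.5, 42.1, 1.3], [0.0, 13.3, -2.2], [0.0, 13.4, -1.4], [-0.0, 13.5, -0.6], [-0.0, 13.5, 0.2], [-0.0, 13.4, 1.1], [-0.0, 13.3, 1.9], [-0.0, 13.2, 2.7], [-0.0, 13.0, 3.5], [-0.0, 12.8, 4.3], [-0.0, 12.5, 5.1], [-0.0, 12.1, 5.8], [-0.0, 11.8, 6.6], [-0.0, 11.3, 7.3], [-0.0, 10.9, 8.0], [-0.0, 10.4, 8.6], [-0.0, 9.8, 9.2], [-0.0, 9.2, 9.8], [-0.0, 8.6, 10.4], [-0.0, 8.0, 10.9], [-0.0, 7.3, 11.3], [-0.0, 6.6, 11.8], [-0.0, 5.8, 12.1], [-0.0, 5.1, 12.5], [-0.0, 4.3, 12.8], [-0.0, 3.5, 13.0], [-0.0, 2.7, 13.2], [-0.0, 1.9, 13.3]]
```

View pics/top4.png

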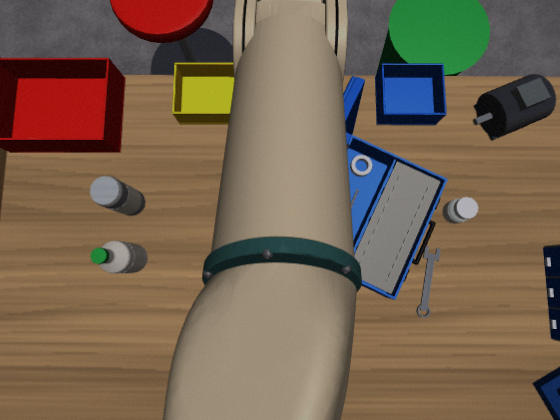

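The flap stays flat (grey plate at (400,230)) with its row of slots showing. The arm is above the lid. Now I push the lid over.

step_arm([
  [0,14,0],
  [0,14,0],
  [0,14,0],
  [0,13.3,-2],
  [0,13.4,-1.4],
  [0,13.5,-0.6],
  [0,13.5,0.2],
  [0,13.4,1],
  [0,13.3,2],
  [0,13.2,2.7],
  [0,13,3.5],
  [0,12.8,4.3],
], twist=[0,0,0,0,0,0,0,0,0,0,0,0])

```text
clock: 9.4
ee_pos: [0.5968, -0.0989, 0.2861]
orientation: [[0.904, -0.428, -0.0], [-0.428, -0.904, -0.0], [-0.0, 0.0, -1.0]]
force: [0.7, 1.4, 2.5]
gripper_width: -0.0002
finger_force: 1.3
```

step_arm([
  [0,12.5,5],
  [0,12,6],
  [0,11.8,6.6],
  [0,11.3,7.3],
  [0,10.9,8],
  [0,10.4,8.6],
  [0,9.8,9.2],
  [0,9.2,9.8],
], twist=[0,0,0,0,0,0,0,0])

```text
clock: 10.2
ee_pos: [0.5593, -0.1781, 0.2251]
orientation: [[0.904, -0.428, -0.0], [-0.428, -0.904, -0.0], [-0.0, 0.0, -1.0]]
force: [-0.6, 0.6, 2.4]
gripper_width: -0.0001
finger_force: 0.9
```

```bash
python3 - <<'E'
from go import *
cam('side','side5.png')
print(path([tcplid(a,.218) for a in np.r_[.614:0:11j]]).tolist())
E
```

```text
t 10.25 case pos [ -1.1 -32.4 223.4] F [-0.07 -1.57  0.03] w 0.0003
[[1.1, -2.5, -2.8], [0.0, 8.6, 10.4], [0.0, 7.9, 10.9], [0.0, 7.2, 11.4], [0.0, 6.5, 11.8], [0.0, 5.8, 12.2], [0.0, 5.0, 12.5], [0.0, 4.3, 12.8], [0.0, 3.5, 13.0], [0.0, 2.7, 13.2], [0.0, 1.9, 13.3]]
```

View pics/side5.png

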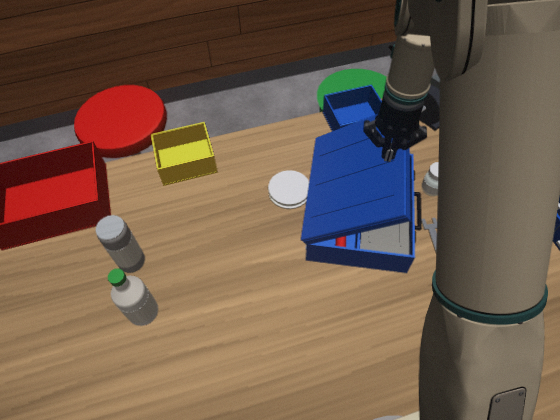

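The lid is about half closed, with the finger on its outer face at (388,155) near the free edge. I continue down.

step_arm([
  [0,6,8],
  [0,8,11],
  [0,7,11.4],
  [0,6.5,11.8],
  [0,5.8,12],
  [0,5,12.5],
  [0,4,12.8],
  [0,3.5,13],
  [0,2.5,13],
  [0,1,9],
], twist=[0,0,0,0,0,0,0,0,0,0])

```text
clock: 11.25
ee_pos: [0.5382, -0.2217, 0.1099]
orientation: [[0.904, -0.428, -0.001], [-0.428, -0.904, 0.0], [-0.001, 0.0, -1.0]]
force: [-0.6, -1.1, 1.8]
gripper_width: -0.0004
finger_force: 0.6
```

step_arm([
  [0,0,2],
  [0,0,2],
  [0,0,0],
], twist=[0,0,0])

```text
clock: 11.55
ee_pos: [0.539, -0.2213, 0.1074]
orientation: [[0.904, -0.427, 0.0], [-0.427, -0.904, 0.0], [0.0, -0.0, -1.0]]
force: [-0.2, 0.6, 0.3]
gripper_width: 0.0002
finger_force: 0.0
```

```bash
python3 - <<'E'
from go import *
here()
E
```

```text
t 11.55 case pos [ 1.000e-01 -7.790e+01  1.074e+02] F [-0.44  0.42  0.29] w 0.0002
```

step_arm([
  [0,0,2],
  [0,0,1],
  [0,0,1],
  [0,0,1],
  [0,0,0],
  [0,0,0],
], twist=[0,0,0,0,0,0])

```text
clock: 12.15
ee_pos: [0.5394, -0.2216, 0.1049]
orientation: [[0.904, -0.427, 0.002], [-0.427, -0.904, 0.0], [0.002, -0.001, -1.0]]
force: [-4.2, 2.9, 18.1]
gripper_width: -0.0001
finger_force: 8.9
```

The tip is at 104.9 mm with an 18 N reaction, so the lid is shut on the rim. I press slightly more, then lift off and check.

step_arm([
  [0,0,1],
  [0,0,0],
  [0,0,0],
  [0,0,-10],
  [0,0,-30],
  [0,0,-40],
  [0,0,-40],
  [0,0,-40],
  [0,30,-20],
  [0,40,0],
  [0,40,0],
  [0,40,0],
  [0,40,0],
  [0,40,0],
  [0,0,0],
  [0,0,0],
], twist=[0,0,0,0,0,0,0,0,0,0,0,0,0,0,0,0])

```text
clock: 13.75
ee_pos: [0.4397, -0.4304, 0.2813]
orientation: [[0.903, -0.43, 0.0], [-0.43, -0.903, 0.0], [-0.0, -0.0, -1.0]]
force: [1.2, 0.4, 0.1]
gripper_width: 0.0002
finger_force: 0.0
```

```bash
python3 - <<'E'
from go import *
here(); c=cam('side','side6.png')
print(proj(c,case2w(q,[lid(0,-.153,.246,.024),lid(0,.153,.246,.024),lid(0,-.153,.246,0),lid(0,-.153,0,.024)])).round(1).tolist())
E
```

```text
t 13.75 case pos [   0.  -309.4  281.3] F [0.9  0.88 0.1 ] w 0.0002
[[420.5, 253.2], [417.6, 146.2], [417.8, 258.3], [306.6, 239.4]]
```

View pics/side6.png

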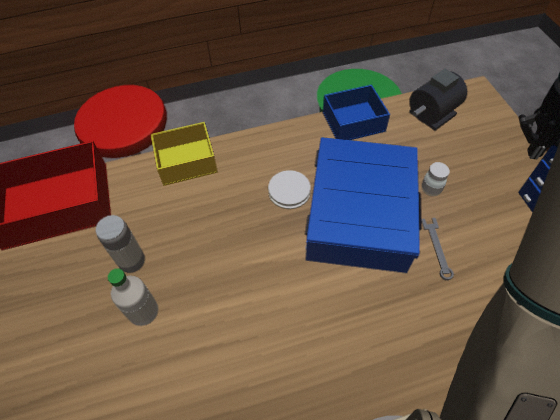

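The case is shut: the lid corners at (418,146) and (419,252) match the predicted shut positions. The bottle, can, discs, jar and wrench are where they were, and the arm is clear.

```bash
python3 -c "
from rig import manip
print(manip.sign_off())"
```

```text
the job is handed in; nothing more can be done
None
```

I pushed the flap flat and then pressed the lid fully shut by fingertip pushes only; the loose things I could see hadn't moved, and I handed the job in at about 14 s (no verdict was returned).

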